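# Sort inspected sample fronts into the pass and reject racks

### The job

Two painted sample fronts for the kitchen units have been inspected: slide the one with the green tag into the slot of the green-covered rack and the one with the red tag into that of the red-covered rack, flat and tag up. Push each one in until you feel the hidden sprung end stop give by a few millimetres, but do not ram the stop to the end of its travel, and leave it there. Leave the mug, soap bottle and screwdriver alone.

Things in the scene. Friction and masses are not known exactly. Their poses are not given: they have to be found in the camera images.
- front_pass: passed sample front: sage-green painted MDF panel 140 x 65 x 18 mm (x, y, z), 0.1 to 0.23 kg, lying flat on the worktop, with a green 44 x 28 mm tag on a white label in the middle of its upper face, the only difference between the two. Origin: centre of its underside; x along its length, z up. Its ends are alike: either may go in first
- front_reject: rejected sample front: sage-green painted MDF panel 140 x 65 x 18 mm (x, y, z), 0.1 to 0.23 kg, lying flat on the worktop, with a red 44 x 28 mm tag on a white label in the middle of its upper face, the only difference between the two. Origin: centre of its underside; x along its length, z up. Its ends are alike: either may go in first
- rack_pass: pass rack, fixed: plywood slot under a green cover, open towards the robot. Origin: on the worktop below the middle of the mouth (cover's front edge); x points level into the slot, z up. Floor 92 mm wide, its top at z = 10 mm, x = -110 (open apron before the mouth, no sides) to 180 mm. Slot on it: 68.5 mm wide, 21 mm high, x = 0 to 180 mm; cover's top at z = 37 mm
- rack_reject: reject rack, fixed: plywood slot under a red cover, open towards the robot. Origin: on the worktop below the middle of the mouth (cover's front edge); x points level into the slot, z up. Floor 92 mm wide, its top at z = 10 mm, x = -110 (open apron before the mouth, no sides) to 180 mm. Slot on it: 68.5 mm wide, 21 mm high, x = 0 to 180 mm; cover's top at z = 37 mm
- mouth_pass (a point): middle of the green rack's mouth, on the slot's floor; axes as the rack's. Side walls 12 mm thick. Two slanted cheeks, as high as the slot, stand before the mouth: from x = -13 mm, where they are about 84 mm apart inside, they narrow to the slot. A front that is home still sticks out 1 to 39 mm here, so closed fingers can push it from behind
- mouth_reject (a point): middle of the red rack's mouth, on the slot's floor; axes as the rack's. Side walls 12 mm thick. Two slanted cheeks, as high as the slot, stand before the mouth: from x = -13 mm, where they are about 84 mm apart inside, they narrow to the slot. A front that is home still sticks out 1 to 39 mm here, so closed fingers can push it from behind
- stop_pass (a joint): travel (m) of the sprung rubber stop in the green rack: 0 at rest, grows as a front pushes it along the rack's x, at most 20 mm. At rest its face is 100 to 124 mm behind the mouth, unseen, new each time: find it by touch. It gives from 3 N, +0.5 N per mm, and stays in up to 6 mm when let go. The front slides with 0.5 to 2 N, more if pressed down. Leave it 1.5 to 15 mm in; over 15 is ramming
- stop_reject (a joint): travel (m) of the sprung rubber stop in the red rack: 0 at rest, grows as a front pushes it along the rack's x, at most 20 mm. At rest its face is 100 to 124 mm behind the mouth, unseen, new each time: find it by touch. It gives from 3 N, +0.5 N per mm, and stays in up to 6 mm when let go. The front slides with 0.5 to 2 N, more if pressed down. Leave it 1.5 to 15 mm in; over 15 is ramming
- mug: blue mug, 80 mm across and 95 mm high, standing; leave it. Origin: centre of its underside
- soap: green soap bottle, 60 mm across and 160 mm high, standing; leave it. Origin: centre of its underside
- screwdriver: orange-handled screwdriver, 200 mm long, lying on the worktop beyond the racks; leave it. x along it, handle to -x
Mind the look-alikes: they are no part of the job. What is shaped like the front_pass but orange is not meant. Leave any blue look-alike of the front_reject alone.

How it is judged:
By the outcome, as a careful person would: the job done as asked, in the order asked, and still so for the second after the job is handed in, with the robot touching nothing.
It also fails if it takes over 72 s, if anything falls off the work surface, if the arm or the gripper's body presses on something with over 40 N, if the wrist force passes 120 N, or if a joint passes its speed limit or range.

### The arm

A 6-joint arm with a two-finger parallel gripper is mounted at the origin on the work surface. World frame = base frame: x ahead of the robot, y to its left, z up, the work surface at z = 0. Lengths are in m, angles in rad, forces in N, time in s.
With the tool pointing down it reaches from about 0.325 to 0.925 m from the base axis. Payload 3.1 kg.
Tool frame: the origin (TCP) lies at the very end of the fingers, on their centre line; the grasp point (between the pads) lies 19 mm behind it; z points along the fingers, y is the line along which they close (so a half turn about z gives the same grasp; the last joint's range is limited). The gripper opens to 85 mm and grips with 20 to 120 N. Pads are 22 mm wide; open, the fingers measure 114 mm over their backs; the gripper's body (76 mm by 85 mm) begins 54 mm behind the grasp point. The pads swing forward as they close: fully open they stand 13 mm farther back than shut.
Start: joints at [1.02, 0.217, 1.613, -0, 1.311, -0.112], TCP at [0.266, 0.566, 0.231] pointing down, gripper open.
Joint ranges: [-2.75, 2.75], [-0.78, 2.1], [0.31, 2.55], [-1.13, 4.27], [0.13, 2.63], [-2.58, 2.58]. Speed limits (rad/s): [2.79, 2.79, 3.14, 3.14, 3.14, 3.14].

### API

Orientations are given as a unit quaternion [w, x, y, z].
In Python, from plant import manip, viewer, workorder gives the robot as it stands.
- The arm moves only by the tool apply_moves, never from a script. Its argument "commands" is text: rows parted by semicolons, each of 5 numbers parted by spaces: the closure, from 0 (fully open) to 1 (shut), then the shift along the tool's x, y, z in cm, then the turn about the tool's z in rad. In form: hand tx ty tz spin; .... A call has 1 to 8 rows; each row is the pose to reach, as a shift and turn from the pose commanded when the call began, along the tool's axes at that moment; what a row does not reach only later rows make up. A row lasts 1/12 s, in which the tool goes at most 41.7 mm and 7.16 degrees, less where a joint would pass 70% of its speed; a pose out of reach is approached as far as the arm can. A call with a gripper value outside its range is refused whole. The fingers move at their own pace and stop on an object; "newtons" is the grip in N (left out, the last holds). Time passes only in rows, so rows that repeat a pose let the fingers close. It gives the time, the measured TCP pose, the force, the opening and the grip force at its end, in the units of the state.
- manip.read_state(): the state, without advancing time (a new reading comes with each control period).
- viewer.read_camera(name): name is "scene" or "top" or "wrist"; returns the picture (480x640x3 uint8, blue, green, red); there is no depth.
- viewer.calibration(name): a dict with "camera_matrix" (3x3 intrinsics, pixels), "R" (3x3) and "t" (3): a world point X has camera coordinates R X + t; the wrist camera has in their place "T_tool_cam" (4x4, takes a point from camera to tool coordinates, whose origin is the TCP and whose axes are the flange's). Camera axes: x right, y down, z forward; pixel columns grow to the right and rows downward; lengths in m; the calibration is good to about 2 mm. The wrist camera is an equidistant fisheye: a pixel r from the principal point sees the ray r / f radians off the axis. A picture is of the moment at which its call begins: read the wrist's pose just before it. calibration takes no time and is no camera call.
- workorder.job_done(): hands the job in; it is judged then, once.
The state is a dict: "time": time; "q": joint angles; "joint_velocities": joint speeds; "joint_torque": joint torques, N m; "position": TCP position; "orientation": TCP orientation; "force": force on the tool from outside, world axes, zero at the start; "moment": the same for the moment, N m; "opening": finger opening in m; "grip_force": force on a finger pad.
Only numpy, scipy, OpenCV 4.12 (cv2) and the standard library are available. Lean on these libraries where they do the work, as an engineer would, in place of code of your own. Each camera call takes 0.05 s, during which the arm holds its last target. There are 200 camera calls.

## Working session

There is one attempt and no reset: what is moved stays moved. The work goes in short steps, Python scripts to look and compute and a tool call to move; the robot and the scene stay as the last step left them, time stands still between calls to the robot, and variables do not carry over. Pictures are saved under pics/ and viewed, at most 10 in all, crops included, and the job is handed in when it is done.

Besides the shell and the picture viewer there is one more tool, called after ">>>" as name(argument=value, ...), one argument or row to a line, values as JSON. apply_moves: Moves the arm, as the interface text tells. Its arguments: {"type":"object","properties":{"commands":{"type":"string"},"newtons":{"type":"number"}},"required":["commands"]}

```bash
mkdir -p pics; ls; python3 - <<'E'
from plant import manip, viewer, workorder
import cv2, numpy as np
np.set_printoptions(precision=4,suppress=True)
s=manip.read_state(); print(s)
for n in ("scene","top"):
    cv2.imwrite(f"pics/{n}0.png",viewer.read_camera(n)); print(n,viewer.calibration(n))
print(viewer.calibration("wrist"))
E
```

```text
pics
{'time': 0.0, 'q': array([ 1.0198,  0.2177,  1.615 ,  0.    ,  1.3113, -0.1122]), 'joint_velocities': array([-0.0005,  0.0009,  0.001 ,  0.0003,  0.0009, -0.001 ]), 'joint_torque': array([ -0.0004, -39.6841, -30.3859,  -0.0001,   0.0096,  -0.    ]), 'position': array([0.2651, 0.5651, 0.23  ]), 'orientation': array([-0.0004,  0.2176,  0.976 , -0.0011]), 'force': array([-0.4925,  0.6436,  0.3127]), 'moment': array([-0.0032,  0.0094, -0.079 ]), 'grip_force': 0.0, 'opening': 0.08518319914477794}
scene {'camera_matrix': array([[528.1555,   0.    , 323.1543],
       [  0.    , 528.1555, 238.7472],
       [  0.    ,   0.    ,   1.    ]]), 'R': array([[-0.7336,  0.6795,  0.0049],
       [ 0.4929,  0.537 , -0.6846],
       [-0.4679, -0.4998, -0.7289]]), 't': array([ 0.3454, -0.2882,  1.6662])}
top {'camera_matrix': array([[603.92  ,   0.    , 317.938 ],
       [  0.    , 603.92  , 227.0744],
       [  0.    ,   0.    ,   1.    ]]), 'R': array([[-0.0235, -0.9996, -0.0157],
       [-0.9978,  0.0244, -0.061 ],
       [ 0.0613,  0.0143, -0.998 ]]), 't': array([0.0919, 0.5439, 1.6841])}
{'camera_matrix': array([[371.6483,   0.    , 313.9306],
       [  0.    , 371.6483, 241.6618],
       [  0.    ,   0.    ,   1.    ]]), 'T_tool_cam': array([[-0.0009, -0.956 , -0.2935,  0.0741],
       [ 1.    , -0.0011,  0.0006, -0.0016],
       [-0.0009, -0.2935,  0.956 , -0.142 ],
       [ 0.    ,  0.    ,  0.    ,  1.    ]])}
```

View pics/top0.png

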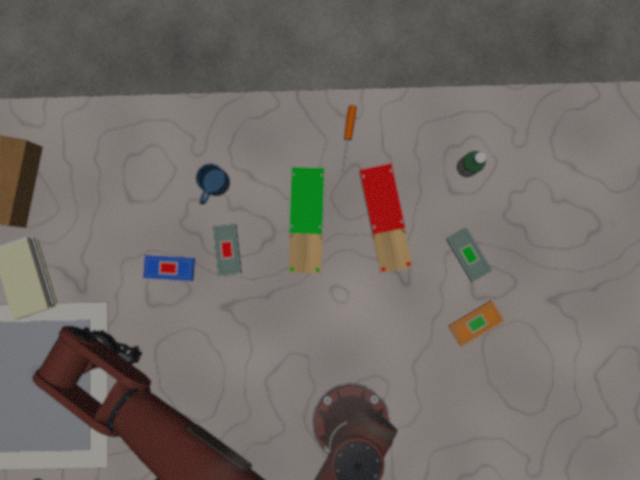

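View pics/scene0.png

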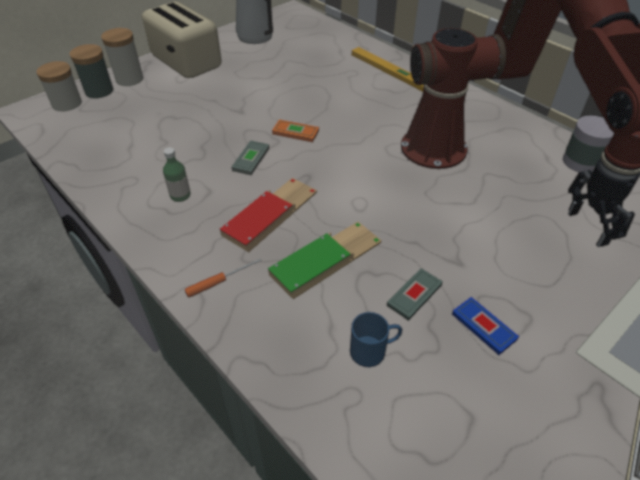

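The top view shows the green rack at about (307,220) and the red rack at about (385,218), both opening downward towards the robot. The red-tag front is at (227,249) and the green-tag front at (468,254). The scene view agrees. The decoys are blue at (169,268) and orange at (476,323).

```bash
cat > h.py <<'E'
import cv2, numpy as np
from plant import manip, viewer, workorder
np.set_printoptions(precision=4,suppress=True)
def plane(name,uv,z):
    c=viewer.calibration(name); K,R,t=c["camera_matrix"],c["R"],c["t"]
    uv=np.atleast_2d(uv); d=np.c_[uv,np.ones(len(uv))]@np.linalg.inv(K).T@R
    o=-R.T@t; return o+d*((z-o[2])/d[:,2])[:,None]
def blobs(img,lo,hi,amin=60):
    m=cv2.inRange(cv2.cvtColor(img,cv2.COLOR_BGR2HSV),np.array(lo),np.array(hi))
    cs,_=cv2.findContours(m,cv2.RETR_EXTERNAL,cv2.CHAIN_APPROX_NONE)
    return [c[:,0].astype(float) for c in cs if cv2.contourArea(c)>amin]
def rect(P):
    (cx,cy),(w,h),a=cv2.minAreaRect((P[:,:2]*1000).astype(np.float32))
    if w<h: w,h,a=h,w,a+90
    return np.array([cx,cy,w,h,(a+90)%180-90])
E
python3 - <<'E'
from h import *
for n in ("top","scene"):
    im=cv2.imread(f"pics/{n}0.png"); hsv=cv2.cvtColor(im,cv2.COLOR_BGR2HSV)
    for k,lo,hi in (("green",(50,170,70),(70,255,255)),("red",(0,170,90),(6,255,255)),("sage",(55,25,60),(90,110,170))):
        for b in blobs(im,lo,hi,60):
            c=b.mean(0); 
            if len(b)>400: continue
            print(n,k,c.round(1),"z18",rect(plane(n,b,.018)).round(1),"z37",rect(plane(n,b,.037)).round(1))
    if n=="top": print(hsv[230,227],hsv[240,455],hsv[300,450],hsv[250,300],hsv[250,200])
E
```

```text
top green [469.2 254.2] z18 [ 459.6 -342.5   36.6   20.7   28.9] z37 [ 459.4 -338.1   36.2   20.5   28.9]
top green [306.5 200.2] z18 [622.9 109.7 182.7  86.6  -3.2] z37 [620.8 109.1 180.6  85.7  -3.2]
top red [167.5 267.6] z18 [442.2 504.9  36.9  19.7  88.7] z37 [442.2 499.9  36.5  19.4  88.7]
top red [225.9 249.5] z18 [489.  339.2  36.7  22.6  -0.8] z37 [488.4 336.   36.3  22.3  -0.8]
top red [381.9 198.6] z18 [ 621.7 -103.   184.8   89.3   10.1] z37 [ 619.6 -101.3  182.7   88.3   10.1]
top sage [468.6 254.2] z18 [ 459.8 -340.5  135.2   63.    28.5] z37 [ 459.6 -336.1  133.7   62.3   28.5]
top sage [226.7 249.4] z18 [489.8 337.  134.6  61.6   6. ] z37 [489.3 333.8 133.1  60.9   6. ]
top sage [477.9 166.4] z18 [ 708.  -378.    38.    22.7  -64.8] z37 [ 705.  -373.2   37.6   22.5  -64.8]
[77 36 98] [ 80  38 101] [  8  21 135] [ 17 105 134] [  7  19 121]
scene red [485.  322.1] z18 [440.7 506.2  37.5  20.2  85.5] z37 [454.7 510.9  36.8  19.8  85.5]
scene red [415.1 290.7] z18 [488.8 341.   35.7  20.9   5. ] z37 [501.9 348.8  35.   20.5   5. ]
scene red [256.1 217.6] z18 [ 611.3 -112.5  180.7   85.4   10.4] z37 [622.1 -96.  177.2  83.7  10.4]
scene sage [414.4 292.7] z18 [492.1 343.2 138.3  63.8   5.5] z37 [505.2 351.  135.6  62.6   5.5]
scene sage [173.1 170. ] z18 [ 669.3 -437.6  114.    59.2   63.2] z37 [ 678.9 -415.   111.8   58.1   63.2]
scene sage [249.3 156.5] z18 [ 463.3 -333.8  134.9   60.2   28.8] z37 [ 476.8 -313.1  132.3   59.1   28.8]
```

```bash
cat >> h.py <<'E'
def yawx(q): w,x,y,z=q; return np.degrees(np.arctan2(2*(x*y+w*z),1-2*(y*y+z*z)))
def here():
    s=manip.read_state(); return np.r_[s["position"]*1000,yawx(s["orientation"])]
def plan(wps,p=None):
    """wps: world x y z mm, yaw of tool x deg -> shift cm in tool axes, spin rad, per leg"""
    p=here() if p is None else np.array(p,float)
    for w in wps:
        w=np.array(w,float); a=np.radians(p[3]); d=(w-p)[:3]/10
        da=(p[3]-w[3]+180)%360-180
        print(w,"-> tx %.2f ty %.2f tz %.2f spin %.3f"%(d[0]*np.cos(a)+d[1]*np.sin(a), d[0]*np.sin(a)-d[1]*np.cos(a), -d[2], np.radians(da)))
        p=w
E
python3 - <<'E'
from h import *
print(here())
plan([(330,280,230,110),(400,-30,230,65),(430,-320,200,28.6)])
E
```

```text
[265.1227 565.1675 230.0869 154.8574]
[330. 280. 230. 110.] -> tx -17.99 ty -23.06 tz 0.01 spin 0.783
[400. -30. 230.  65.] -> tx -31.52 ty -4.02 tz -0.00 spin 0.785
[ 430.  -320.   200.    28.6] -> tx -25.02 ty 14.97 tz 3.00 spin 0.635
```

>>> apply_moves(
  commands="0 -2.3 -2.9 0 0.1; 0 -4.5 -5.8 0 0.2; 0 -6.8 -8.7 0 0.3; 0 -9 -11.6 0 0.4; 0 -11.3 -14.4 0 0.5; 0 -13.5 -17.3 0 0.6; 0 -15.8 -20.2 0 0.7; 0 -18 -23 0 0.78",
)

```text
time: 0.77
position: [0.3303, 0.2792, 0.2308]
orientation: [-0.0, 0.574, 0.819, -0.0]
force: [1.2, 0.1, 0.3]
opening: 0.0854
grip_force: 0.0
```

>>> apply_moves(
  commands="0 -4 -0.5 0 0.1; 0 -8 -1 0 0.2; 0 -12 -1.5 0 0.3; 0 -16 -2 0 0.4; 0 -20 -2.5 0 0.5; 0 -24 -3 0 0.6; 0 -28 -3.5 0 0.7; 0 -31.5 -4 0 0.78",
)

```text
time: 1.43
position: [0.4016, -0.0307, 0.2312]
orientation: [0.0, 0.843, 0.538, 0.0]
force: [0.9, -0.2, -0.7]
opening: 0.0854
grip_force: 0.0
```

>>> apply_moves(
  commands="0 -3.5 2 0.4 0.1; 0 -7 4 0.8 0.2; 0 -10.5 6 1.2 0.3; 0 -14 8 1.6 0.4; 0 -17 10 2 0.5; 0 -20.5 12 2.4 0.56; 0 -25 15 3 0.635; 0 -25 15 3 0.635",
)

```text
time: 2.1
position: [0.4342, -0.323, 0.2003]
orientation: [0.001, 0.969, 0.248, -0.0]
force: [0.6, 0.2, 0.2]
opening: 0.0856
grip_force: 0.0
```

```bash
cat >> h.py <<'E'
def wrist_plane(uv,z,s):
    """undistorted fisheye pixels -> world points on plane z (mm rect input in m)"""
    c=viewer.calibration("wrist"); K,T=c["camera_matrix"],c["T_tool_cam"]
    v=(np.atleast_2d(uv)-K[:2,2])/K[0,0]; r=np.linalg.norm(v,axis=1,keepdims=True)+1e-12
    d=np.c_[v/r*np.sin(r),np.cos(r)]
    from scipy.spatial.transform import Rotation
    q=s["orientation"]; R=Rotation.from_quat([q[1],q[2],q[3],q[0]]).as_matrix()
    o=R@T[:3,3]+s["position"]; D=d@T[:3,:3].T@R.T
    return o+D*((z-o[2])/D[:,2])[:,None]
E
python3 - <<'E'
from h import *
s=manip.read_state(); im=viewer.read_camera("wrist"); cv2.imwrite("pics/w1.png",im)
print(here(),s["time"],s["force"])
for k,lo,hi in (("green",(50,170,60),(70,255,255)),("sage",(55,25,50),(90,110,190))):
    for b in blobs(im,lo,hi,400): print(k,b.mean(0).round(),rect(wrist_plane(b,.018,s)).round(1))
E
```

```text
[ 434.2833 -322.8779  200.2656   28.868 ] 2.1 [0.5852 0.2271 0.2301]
green [265. 364.] [ 268.2 -356.1   42.9   25.6  -59.2]
green [346. 200.] [ 459.9 -343.1   41.7   26.2   28.4]
sage [345. 196.] [ 460.3 -342.8  137.6   63.7   28.4]
```

View pics/w1.png

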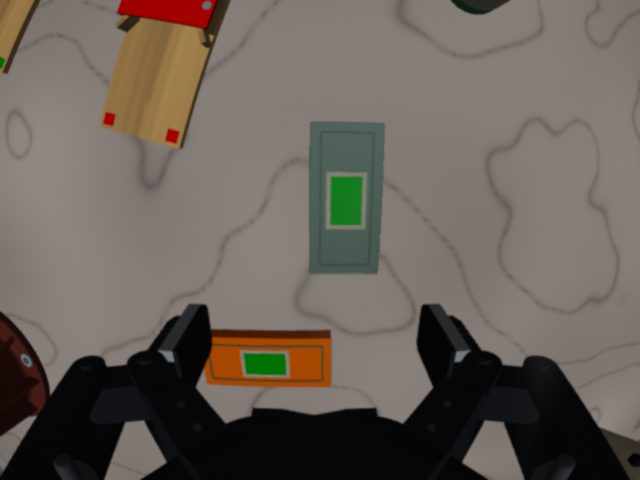

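The wrist view shows the green-tag front at (346,196) between the open fingers. Its size measures right at 138 x 64 mm, and the orange decoy at (265,364) is well clear.

```bash
python3 - <<'E'
from h import *
plan([(429.4,-359.6,60,28.4),(429.4,-359.6,3,28.4)])
E
```

```text
[ 429.4 -359.6   60.    28.4] -> tx -2.20 ty 2.98 tz 14.03 spin 0.008
[ 429.4 -359.6    3.    28.4] -> tx 0.00 ty 0.00 tz 5.70 spin 0.000
```

>>> apply_moves(
  commands="0 -0.5 0.8 3.5 0; 0 -1.1 1.6 7 0; 0 -1.7 2.3 10.5 0.008; 0 -2.2 3 14 0.008; 0 -2.2 3 14 0.008; 0 -2.2 3 14 0.008",
)

```text
time: 2.65
position: [0.4279, -0.3522, 0.0587]
orientation: [-0.003, 0.969, 0.247, -0.002]
force: [0.1, -0.6, 0.7]
opening: 0.0856
grip_force: 0.0
```

>>> apply_moves(
  commands="0 0 0 1.5 0; 0 0 0 3 0; 0 0 0 4.2 0; 0 0 0 5 0; 0 0 0 5.4 0; 0 0 0 5.6 0;0 0 0 5.6 0",
)

```text
time: 3.23
position: [0.4302, -0.355, 0.0057]
orientation: [0.0, 0.969, 0.247, 0.0]
force: [-0.8, 0.2, 0.1]
opening: 0.0856
grip_force: 0.0
```

>>> apply_moves(
  commands="0.3 0 0 0 0; 0.5 0 0 0 0; 0.5 0 0 0 0; 0.5 0 0 0 0; 0.5 0 0 0 0;0.5 0 0 0 0",
  newtons=50,
)

```text
time: 3.73
position: [0.4308, -0.3559, 0.0066]
orientation: [0.001, 0.969, 0.247, 0.001]
force: [0.0, -0.4, 6.5]
opening: 0.063
grip_force: 55.3
```

```bash
python3 - <<'E'
from h import *
plan([(430,-350,130,28.4),(410,-190,140,15),(400,-50,140,5),(400,121,140,-3.2)])
E
```

```text
[ 430.  -350.   130.    28.4] -> tx 0.22 ty -0.56 tz -12.34 spin 0.004
[ 410. -190.  140.   15.] -> tx 5.85 ty -15.03 tz -1.00 spin 0.234
[400. -50. 140.   5.] -> tx 2.66 ty -13.78 tz -0.00 spin 0.175
[400.  121.  140.   -3.2] -> tx 1.49 ty -17.03 tz -0.00 spin 0.143
```

>>> apply_moves(
  commands="0.5 0 0 -1 0; 0.5 0 0 -3 0; 0.5 0 0 -5.5 0; 0.5 0 0 -8 0;0.5 0 0 -10.5 0;0.5 0 0 -12.3 0;0.5 0 0 -12.3 0",
)

```text
time: 4.32
position: [0.432, -0.3572, 0.1331]
orientation: [0.004, 0.969, 0.247, 0.002]
force: [1.2, -0.8, -1.0]
opening: 0.0628
grip_force: 55.2
```

>>> apply_moves(
  commands="0.5 0.9 -2.3 -0.2 0.035; 0.5 1.8 -4.6 -0.4 0.07; 0.5 2.6 -6.9 -0.6 0.1; 0.5 3.5 -9.2 -0.8 0.14; 0.5 4.4 -11.5 -1 0.18; 0.5 5.1 -13.3 -1 0.21; 0.5 5.8 -15 -1 0.234",
)

```text
time: 4.9
position: [0.4072, -0.1934, 0.1365]
orientation: [-0.001, 0.991, 0.132, -0.001]
force: [-0.4, -0.7, -1.4]
opening: 0.0631
grip_force: 55.3
```

>>> apply_moves(
  commands="0.5 0.4 -2.3 0 0.03; 0.5 0.9 -4.6 0 0.06; 0.5 1.3 -6.9 0 0.09; 0.5 1.8 -9.2 0 0.12; 0.5 2.2 -11.5 0 0.15; 0.5 2.7 -13.8 0 0.175",
)

```text
time: 5.4
position: [0.3968, -0.0538, 0.1366]
orientation: [-0.001, 0.999, 0.045, -0.002]
force: [0.1, -0.1, -1.4]
opening: 0.0629
grip_force: 55.3
```

>>> apply_moves(
  commands="0.5 0.2 -2.5 0 0.02; 0.5 0.4 -5 0 0.04; 0.5 0.6 -7.5 0 0.06; 0.5 0.8 -10 0 0.08; 0.5 1.1 -12.5 0 0.1; 0.5 1.3 -15 0 0.12; 0.5 1.5 -17 0 0.143; 0.5 1.5 -17 0 0.143",
)

```text
time: 6.07
position: [0.3966, 0.118, 0.1368]
orientation: [-0.001, 1.0, -0.025, -0.001]
force: [-0.2, -0.1, -1.8]
opening: 0.063
grip_force: 55.4
```

```bash
python3 - <<'E'
from h import *
s=manip.read_state(); im=viewer.read_camera("wrist"); cv2.imwrite("pics/w2.png",im)
print(here(),s["time"],s["force"],s["opening"])
zp=s["position"][2]-.0066+.018
for k,lo,hi,z in (("cover",(50,170,60),(70,255,255),.037),("sage",(55,25,40),(90,130,190),zp),("tag",(50,170,60),(70,255,255),zp)):
    for b in blobs(im,lo,hi,40): print(k,b.mean(0).round(),len(b),rect(wrist_plane(b,z,s)).round(1))
E
```

```text
[396.6436 116.508  136.7879  -2.7863] 6.0667 [-0.2424 -0.1347 -1.7718] 0.06297252908583344
cover [315. 244.] 365 [392.3 115.9  80.7  50.9  -3.6]
cover [309.  23.] 372 [544.6 112.2  90.6  34.6  86.7]
sage [315. 219.] 978 [429.2 114.1 138.3  64.3  -3.7]
sage [ 51. 143.] 410 [480.6 223.9  69.2  32.4   5.4]
sage [371.  18.] 32 [511.7  90.5   4.3   3.9  -3.7]
sage [248.  18.] 33 [514.1 133.7   4.3   3.9  -2. ]
tag [315. 244.] 365 [428.9 114.3  43.6  27.5  -3.6]
tag [309.  23.] 372 [511.1 112.2  48.9  18.7  86.7]
```

View pics/w2.png

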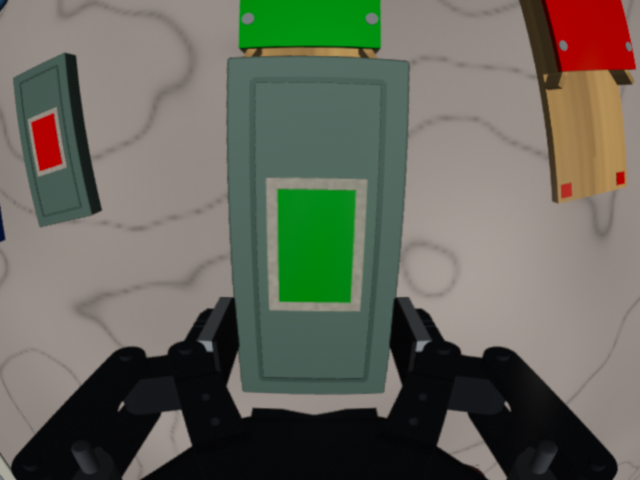

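The wrist view shows the front held level and tag up, centred at (315,219). The green cover's front edge is at row 48 and the cheeks are just below it. The front must shift about 5 mm left and turn 0.5° to line up.

```bash
cat >> h.py <<'E'
def rack(m,yaw,x,y,z,tyaw):
    a=np.radians(yaw); return (m[0]+x*np.cos(a)-y*np.sin(a), m[1]+x*np.sin(a)+y*np.cos(a), z, tyaw)
E
python3 - <<'E'
from h import *
m,y=(529,113.7),-3.2
f=lambda x,z:rack(m,y,x,0.8,z,-2.3)
plan([f(-128,60),f(-128,24),f(-128,18),f(-30,18)])
E
```

```text
[401.2442 121.6439  60.      -2.3   ] -> tx 0.43 ty -0.54 tz 7.68 spin -0.008
[401.2442 121.6439  24.      -2.3   ] -> tx 0.00 ty -0.00 tz 3.60 spin 0.000
[401.2442 121.6439  18.      -2.3   ] -> tx 0.00 ty -0.00 tz 0.60 spin 0.000
[499.0914 116.1734  18.      -2.3   ] -> tx 9.80 ty 0.15 tz -0.00 spin 0.000
```

>>> apply_moves(
  commands="0.5 0.1 -0.2 2.5 0; 0.5 0.3 -0.4 5 -0.008; 0.5 0.4 -0.5 7.5 -0.008; 0.5 0.4 -0.5 9.5 -0.008;0.5 0.4 -0.5 10.8 -0.008;0.5 0.4 -0.5 11.2 -0.008;0.5 0.4 -0.5 11.2 -0.008;0.5 0.4 -0.5 11.2 -0.008",
)

```text
time: 6.78
position: [0.4025, 0.1196, 0.0263]
orientation: [0.0, 1.0, -0.022, -0.0]
force: [-0.2, 0.2, -1.3]
opening: 0.063
grip_force: 55.4
```

>>> apply_moves(
  commands="0.5 0 0 0.1 0; 0.5 0 0 0.2 0; 0.5 0 0 0.3 0; 0.5 0 0 0.3 0;0.5 0 0 0.3 0",
)

```text
time: 7.2
position: [0.4028, 0.1202, 0.0237]
orientation: [-0.0, 1.0, -0.022, 0.0]
force: [0.4, 0.3, -0.5]
opening: 0.0625
grip_force: 55.4
```

>>> apply_moves(
  commands="0.5 0 -0.1 0.2 0; 0.5 0 -0.1 0.3 0; 0.5 0 -0.1 0.4 0; 0.5 0 -0.1 0.5 0; 0.5 0 -0.1 0.55 0;0.5 0 -0.1 0.55 0;0.5 0 -0.1 0.55 0",
)

```text
time: 7.78
position: [0.4024, 0.1212, 0.0177]
orientation: [0.0, 1.0, -0.022, -0.0]
force: [-0.4, 0.6, -2.5]
opening: 0.0632
grip_force: 55.4
```

```bash
python3 - <<'E'
from h import *
s=manip.read_state(); im=viewer.read_camera("wrist"); cv2.imwrite("pics/w3.png",im)
print(here(),s["time"],s["force"],s["opening"])
zp=s["position"][2]-.0066+.018
for k,lo,hi,z in (("cover",(50,170,60),(70,255,255),.037),("sage",(55,25,40),(90,130,190),zp)):
    for b in blobs(im,lo,hi,400): print(k,b.mean(0).round(),len(b),rect(wrist_plane(b,z,s)).round(1))
E
```

```text
[402.5074 121.1426  17.7611  -2.532 ] 7.7833 [-0.3663  0.5613 -2.4843] 0.06319267122384306
cover [315. 244.] 365 [437.3 117.5  40.9  25.8  -3.3]
sage [315. 219.] 978 [435.  117.6 138.   64.3  -3.3]
```

>>> apply_moves(
  commands="0.5 0.6 -0.1 0 0; 0.5 1.2 -0.1 0 0; 0.5 1.8 -0.1 0 0; 0.5 2.4 -0.1 0 0; 0.5 3 -0.08 0 0; 0.5 3.6 -0.07 0 0; 0.5 4.2 -0.06 0 0; 0.5 4.8 -0.05 0 0",
)

```text
time: 8.5
position: [0.4512, 0.1194, 0.0178]
orientation: [0.0, 1.0, -0.022, -0.0]
force: [0.3, -0.5, -1.9]
opening: 0.0631
grip_force: 55.4
```

Free so far, with the nose about 25 mm inside. I'll continue.

>>> apply_moves(
  commands="0.5 0.7 0.01 0 0; 0.5 1.4 0.02 0 0; 0.5 2.1 0.03 0 0; 0.5 2.8 0.04 0 0; 0.5 3.5 0.05 0 0; 0.5 4.2 0.05 0 0; 0.5 4.6 0.05 0 0; 0.5 4.6 0.05 0 0",
)

```text
time: 9.17
position: [0.4979, 0.117, 0.0181]
orientation: [-0.0, 1.0, -0.022, 0.001]
force: [-0.2, -0.1, -1.4]
opening: 0.0633
grip_force: 55.4
```

>>> apply_moves(
  commands="0.5 0 0 0.08 0; 0.5 0 0 0.08 0; 0.3 0 0 0.08 0; 0 0 0 0.08 0; 0 0 0 0.08 0; 0 0 0 0.08 0; 0 0 0 -0.5 0; 0 0 0 -2 0",
)

```text
time: 9.83
position: [0.4943, 0.1168, 0.0364]
orientation: [0.0, 1.0, -0.022, -0.002]
force: [-0.6, 0.2, 0.6]
opening: 0.0853
grip_force: 0.0
```

```bash
python3 - <<'E'
from h import *
m,y=(529,113.7),-3.2
plan([rack(m,y,-30,0,110,-3.2),rack(m,y,-110,0,60,-3.2),rack(m,y,-110,0,16,-3.2)])
E
```

```text
[499.0468 115.3746 110.      -3.2   ] -> tx 0.48 ty 0.12 tz -7.36 spin 0.012
[419.1715 119.8404  60.      -3.2   ] -> tx -8.00 ty -0.00 tz 5.00 spin 0.000
[419.1715 119.8404  16.      -3.2   ] -> tx 0.00 ty -0.00 tz 4.40 spin 0.000
```

>>> apply_moves(
  commands="0 0 0 -2 0; 0 -1 0.1 -4 0.012; 1 -4 0.1 -4 0.012; 1 -7.5 0.1 -4 0.012; 1 -7.5 0.1 -2 0.012; 1 -7.5 0.1 0 0.012; 1 -7.5 0.1 1 0.012; 1 -7.5 0.1 1.4 0.012",
)

```text
time: 10.5
position: [0.4201, 0.1192, 0.0227]
orientation: [0.0, 1.0, -0.028, -0.001]
force: [0.0, 0.1, -0.4]
opening: 0.0124
grip_force: 0.0
```

```bash
python3 - <<'E'
from h import *
s=manip.read_state(); im=viewer.read_camera("wrist"); cv2.imwrite("pics/w4.png",im)
print(here(),s["time"],s["force"],s["opening"])
for b in blobs(im,(55,25,40),(90,130,190),400): P=wrist_plane(b,.028,s); print(b.mean(0).round(),rect(P).round(1))
for b in blobs(im,(50,170,60),(70,255,255),800): P=wrist_plane(b,.037,s); print(b.mean(0).round(),rect(P).round(1))
m,y=(529,113.7),-3.2
plan([rack(m,y,-110,0,15,-3.2)])
E
```

```text
[420.4607 119.17    22.6262  -3.2239] 10.5 [ 0.0057  0.0737 -0.4113] 0.01238419477702463
[309. 132.] [494.1 115.5  70.   64.1  -3.3]
[308.  70.] [516.3 114.1  25.6  21.1  86.7]
[310.  20.] [536.4 112.5  91.   18.1  86.4]
[419.1715 119.8404  15.      -3.2   ] -> tx -0.13 ty -0.06 tz 0.76 spin -0.000
```

View pics/w4.png

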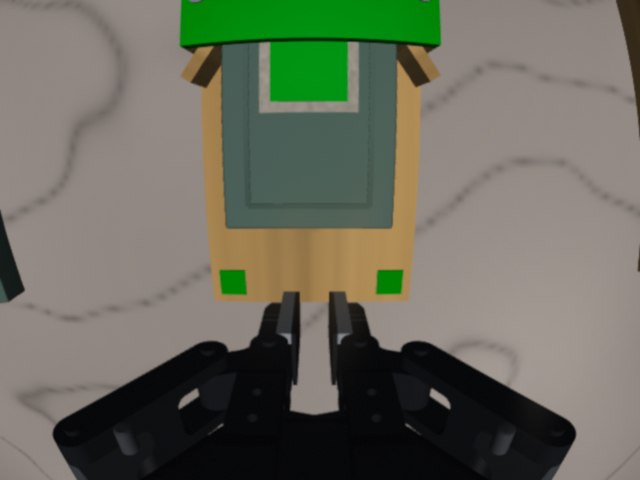

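The view shows the front halfway in the slot, rear edge at row 227, square to the mouth. The closed fingers stand behind it at (315,300).

>>> apply_moves(
  commands="1 0 0 0.3 0; 1 0.6 0 0.7 0; 1 1.2 0 0.7 0; 1 1.8 0 0.7 0; 1 2.2 0 0.7 0; 1 2.6 0 0.7 0; 1 3 0 0.7 0; 1 3.4 0 0.7 0",
)

```text
time: 11.22
position: [0.4556, 0.1174, 0.0168]
orientation: [0.0, 1.0, -0.028, -0.0]
force: [-0.8, 0.6, 0.5]
opening: -0.0004
grip_force: 0.5
```

>>> apply_moves(
  commands="1 0.3 0 0 0; 1 0.6 0 0 0; 1 0.9 0 0 0; 1 1.2 0 0 0; 1 1.5 0 0 0; 1 1.5 0 0 0;1 1.5 0 0 0",
)

```text
time: 11.8
position: [0.471, 0.1166, 0.0169]
orientation: [-0.0, 1.0, -0.028, 0.0]
force: [-0.1, -0.7, -0.1]
opening: 0.0002
grip_force: 0.0
```

>>> apply_moves(
  commands="1 0.1 0 0 0; 1 0.2 0 0 0; 1 0.3 0 0 0; 1 0.4 0 0 0; 1 0.4 0 0 0",
)

```text
time: 12.22
position: [0.4745, 0.1163, 0.0168]
orientation: [-0.0, 1.0, -0.028, 0.0]
force: [-1.1, 0.4, 0.5]
opening: -0.0002
grip_force: 0.1
```

>>> apply_moves(
  commands="1 0.1 0 0 0; 1 0.2 0 0 0; 1 0.3 0 0 0; 1 0.3 0 0 0; 1 0.3 0 0 0",
)

```text
time: 12.63
position: [0.4777, 0.1162, 0.0169]
orientation: [-0.0, 1.0, -0.028, 0.0]
force: [0.7, 0.2, -0.1]
opening: -0.0001
grip_force: 0.0
```

>>> apply_moves(
  commands="1 0.1 0 0 0; 1 0.2 0 0 0; 1 0.3 0 0 0; 1 0.3 0 0 0; 1 0.3 0 0 0",
)

```text
time: 13.05
position: [0.4791, 0.116, 0.0165]
orientation: [0.0, 1.0, -0.028, -0.001]
force: [-5.4, 0.3, 3.2]
opening: 0.0001
grip_force: 2.4
```

>>> apply_moves(
  commands="1 0.1 0 0 0; 1 0.2 0 0 0; 1 0.3 0 0 0; 1 0.3 0 0 0; 1 0.3 0 0 0",
)

```text
time: 13.47
position: [0.4812, 0.1159, 0.0163]
orientation: [0.0, 1.0, -0.028, -0.002]
force: [-6.7, 0.2, 4.1]
opening: -0.0003
grip_force: 3.2
```

>>> apply_moves(
  commands="1 0.1 0 0 0; 1 0.2 0 0 0; 1 0.3 0 0 0; 1 0.3 0 0 0; 1 0.3 0 0 0",
)

```text
time: 13.88
position: [0.4832, 0.1157, 0.0161]
orientation: [0.0, 1.0, -0.028, -0.003]
force: [-8.6, 1.4, 5.7]
opening: -0.0
grip_force: 4.0
```

>>> apply_moves(
  commands="1 0.1 0 0 0; 1 0.2 0 0 0; 1 0.3 0 0 0; 1 0.3 0 0 0; 1 0.3 0 0 0",
)

```text
time: 14.3
position: [0.4853, 0.1156, 0.0158]
orientation: [0.0, 1.0, -0.028, -0.004]
force: [-9.1, 0.9, 6.4]
opening: -0.0003
grip_force: 4.8
```

>>> apply_moves(
  commands="1 0.1 0 0 0; 1 0.2 0 0 0; 1 0.2 0 0 0; 1 0.2 0 0 0; 1 0.2 0 0 0",
)

```text
time: 14.72
position: [0.4866, 0.1155, 0.0157]
orientation: [0.0, 1.0, -0.028, -0.005]
force: [-11.3, 0.1, 7.3]
opening: -0.0002
grip_force: 5.5
```

```bash
cat >> h.py <<'E'
def shot(name):
    s=manip.read_state(); im=viewer.read_camera("wrist"); cv2.imwrite(f"pics/{name}.png",im); print(here(),s["time"],s["force"]); return s,im
def rear(name,ztop=.028):
    s,im=shot(name)
    for b in blobs(im,(55,25,40),(90,130,190),250): print(b.mean(0).round(),rect(wrist_plane(b,ztop,s)).round(1))
E
python3 -c "
from h import *
rear('w5')"
```

```text
[486.5969 115.5046  15.6925  -3.2173] 14.7167 [-11.3442   0.1485   7.3398]
[ 11. 367.] [449.3 291.5  62.4  30.4 -32.9]
[309. 265.] [511.7 114.4  63.4  27.4  86.7]
[429. 175.] [544.4  69.2   8.4   8.4  89.7]
[190. 176.] [549.5 155.1   8.6   8.4  84.1]
```

>>> apply_moves(
  commands="1 -0.1 0 0 0; 1 -0.4 0 0 0; 1 -1 0 0 0; 1 -2 0 0 0; 1 -3.5 0 -1 0; 1 -4 0 -2 0; 1 -4 0 -2.5 0; 1 -4 0 -2.5 0",
)

```text
time: 15.43
position: [0.4531, 0.1178, 0.0434]
orientation: [-0.0, 1.0, -0.028, 0.002]
force: [-0.2, -0.5, -0.3]
opening: 0.0003
grip_force: 0.0
```

```bash
python3 -c "
from h import *
rear('w6')"
```

```text
[453.0362 117.7748  42.9397  -3.2164] 15.4333 [-0.1977 -0.4897 -0.3037]
[ 11. 280.] [459.7 294.4  92.2  40.2 -24.7]
[310. 166.] [513.1 114.3  64.1  29.9  87. ]
[212.  85.] [551.8 154.2   8.3   8.   82.7]
[411.  84.] [547.   69.4   8.5   8.4 -88.8]
```

```bash
python3 - <<'E'
from h import *
plan([(430,140,130,-3.2),(440,310,180,6)])
E
```

```text
[430.  140.  130.   -3.2] -> tx -2.42 ty -2.09 tz -8.71 spin -0.000
[440. 310. 180.   6.] -> tx 0.05 ty -17.03 tz -5.00 spin -0.161
```

>>> apply_moves(
  commands="1 -0.5 -0.3 -2.5 0; 0.5 -1.2 -0.8 -5 0; 0 -2 -1.6 -7.5 0; 0 -2.4 -2.1 -8.7 0; 0 -2.4 -2.1 -8.7 0",
)

```text
time: 15.9
position: [0.4314, 0.1411, 0.1321]
orientation: [-0.001, 1.0, -0.028, 0.004]
force: [-0.5, 0.7, 0.1]
opening: 0.0481
grip_force: 0.0
```

>>> apply_moves(
  commands="0 0 -2.7 -0.9 -0.03; 0 0 -5.4 -1.8 -0.06; 0 0 -8.1 -2.7 -0.09; 0 0 -10.8 -3.6 -0.12; 0 0 -13.5 -4.3 -0.14; 0 0 -16 -5 -0.16; 0 0 -17 -5 -0.16; 0 0 -17 -5 -0.16",
)

```text
time: 16.57
position: [0.4386, 0.3111, 0.1779]
orientation: [0.0, 0.999, 0.053, -0.0]
force: [-0.4, -0.4, -0.0]
opening: 0.0852
grip_force: 0.0
```

```bash
python3 - <<'E'
from h import *
s,im=shot("w7")
for b in blobs(im,(55,25,40),(90,130,190),1500): r=rect(wrist_plane(b,.018,s)); print(b.mean(0).round(),r.round(1))
for b in blobs(im,(0,170,60),(6,255,255),300): print("red",b.mean(0).round(),rect(wrist_plane(b,.018,s)).round(1))
E
```

```text
[437.9382 309.5056 177.235    6.0136] 16.5667 [-0.4278 -0.3592 -0.0406]
[537. 168.] [513.3 108.8  67.   31.1  87.2]
[288. 156.] [489.6 336.8 138.4  63.7   5.4]
red [106. 199.] [441.7 503.   43.3  27.4  85.3]
red [287. 158.] [489.1 336.6  42.7  26.7   5. ]
```

```bash
python3 - <<'E'
from h import *
plan([(456.7,333.7,60,5.4)])
E
```

```text
[456.7 333.7  60.    5.4] -> tx 2.12 ty -2.21 tz 11.72 spin 0.011
```

>>> apply_moves(
  commands="0 0.5 -0.6 3 0; 0 1.1 -1.2 6 0.01; 0 1.6 -1.8 9 0.01; 0 2.1 -2.2 11.7 0.01; 0 2.1 -2.2 11.7 0.01; 0 2.1 -2.2 11.7 0.01; 0 2.1 -2.2 11.7 0.01",
)

```text
time: 17.2
position: [0.4571, 0.3327, 0.0622]
orientation: [0.0, 0.999, 0.046, -0.0]
force: [-0.5, 0.0, 0.2]
opening: 0.0858
grip_force: 0.0
```

```bash
python3 - <<'E'
from h import *
plan([(456.7,333.7,4,5.4)])
E
```

```text
[456.7 333.7   4.    5.4] -> tx -0.03 ty -0.10 tz 5.82 spin -0.002
```

>>> apply_moves(
  commands="0 0 -0.1 1.6 0; 0 0 -0.1 3 0; 0 0 -0.1 4.2 0; 0 0 -0.1 5 0; 0 0 -0.1 5.4 0; 0 0 -0.1 5.7 0;0 0 -0.1 5.7 0",
)

```text
time: 17.78
position: [0.4567, 0.3347, 0.0048]
orientation: [0.0, 0.999, 0.047, -0.0]
force: [-1.0, -0.6, -0.9]
opening: 0.085
grip_force: 0.0
```

>>> apply_moves(
  commands="0.3 0 0 0 0; 0.5 0 0 0 0; 0.5 0 0 0 0; 0.5 0 0 0 0; 0.5 0 0 0 0;0.5 0 0 0 0",
  newtons=50,
)

```text
time: 18.28
position: [0.4577, 0.3354, 0.006]
orientation: [-0.001, 0.999, 0.047, 0.001]
force: [0.3, -0.3, 6.3]
opening: 0.0633
grip_force: 55.4
```

```bash
python3 - <<'E'
from h import *
m,y=(531,-117.1),10.1
plan([(450,330,130,5.4),(420,180,150,6),(400,0,150,8),rack(m,y,-134,0,140,10.1)])
E
```

```text
[450.  330.  130.    5.4] -> tx -0.82 ty 0.46 tz -12.40 spin -0.000
[420. 180. 150.   6.] -> tx -4.40 ty 14.65 tz -2.00 spin -0.010
[400.   0. 150.   8.] -> tx -3.87 ty 17.69 tz -0.00 spin -0.035
[ 399.0766 -140.5991  140.       10.1   ] -> tx -2.05 ty 13.91 tz 1.00 spin -0.037
```

>>> apply_moves(
  commands="0.5 0 0 -1 0; 0.5 0 0 -3 0; 0.5 -0.2 0.1 -5.5 0; 0.5 -0.4 0.2 -8 0;0.5 -0.6 0.4 -10.5 0;0.5 -0.8 0.5 -12.4 0;0.5 -0.8 0.5 -12.4 0",
)

```text
time: 18.87
position: [0.4515, 0.3304, 0.1335]
orientation: [-0.002, 0.999, 0.047, 0.004]
force: [1.5, 0.5, -1.6]
opening: 0.063
grip_force: 55.2
```

>>> apply_moves(
  commands="0.5 -0.5 1.8 -0.3 0; 0.5 -1.1 3.7 -0.6 0; 0.5 -1.7 5.6 -0.9 0; 0.5 -2.2 7.5 -1.2 -0.01; 0.5 -2.8 9.4 -1.5 -0.01; 0.5 -3.4 11.3 -1.8 -0.01; 0.5 -3.9 13 -2 -0.01; 0.5 -4.4 14.6 -2 -0.01",
)

```text
time: 19.53
position: [0.4178, 0.1783, 0.1475]
orientation: [0.0, 0.999, 0.052, -0.001]
force: [0.7, -0.4, -1.5]
opening: 0.0627
grip_force: 55.3
```

>>> apply_moves(
  commands="0.5 -0.5 2.2 0 0; 0.5 -1 4.5 0 -0.01; 0.5 -1.5 6.8 0 -0.015; 0.5 -2 9.1 0 -0.02; 0.5 -2.5 11.4 0 -0.025; 0.5 -3 13.7 0 -0.03; 0.5 -3.5 16 0 -0.035; 0.5 -3.9 17.7 0 -0.035",
)

```text
time: 20.2
position: [0.397, -0.0019, 0.1472]
orientation: [-0.0, 0.998, 0.069, -0.001]
force: [0.1, -0.1, -0.9]
opening: 0.0632
grip_force: 55.3
```

>>> apply_moves(
  commands="0.5 -0.3 2 0 -0.01; 0.5 -0.6 4 0.2 -0.01; 0.5 -0.9 6 0.4 -0.02; 0.5 -1.2 8 0.6 -0.02; 0.5 -1.5 10 0.8 -0.03; 0.5 -1.8 12 1 -0.037; 0.5 -2 13.9 1 -0.037; 0.5 -2 13.9 1 -0.037",
)

```text
time: 20.87
position: [0.3973, -0.1432, 0.1375]
orientation: [0.0, 0.996, 0.086, -0.001]
force: [-0.1, -0.8, 0.0]
opening: 0.0629
grip_force: 55.3
```

```bash
python3 - <<'E'
from h import *
s,im=shot("w8")
print(s["opening"])
zp=s["position"][2]-.006+.018
for k,lo,hi,z in (("cover",(0,170,60),(6,255,255),.037),("sage",(55,25,40),(90,130,190),zp)):
    for b in blobs(im,lo,hi,400): print(k,b.mean(0).round(),len(b),rect(wrist_plane(b,z,s)).round(1))
E
```

```text
[ 397.1385 -141.6795  137.5148    9.9074] 20.8667 [-0.1449 -0.7825  0.0132]
0.06286742187366316
cover [314. 245.] 368 [ 392.6 -145.6   81.5   51.9    9.9]
cover [311.  22.] 365 [ 543.9 -117.3   91.2   33.3  -80.4]
sage [314. 219.] 981 [ 429.4 -139.4  138.2   64.1    9.8]
sage [32. 55.] 168 [493.   -5.4  33.7  16.1  86.8]
```

View pics/w8.png

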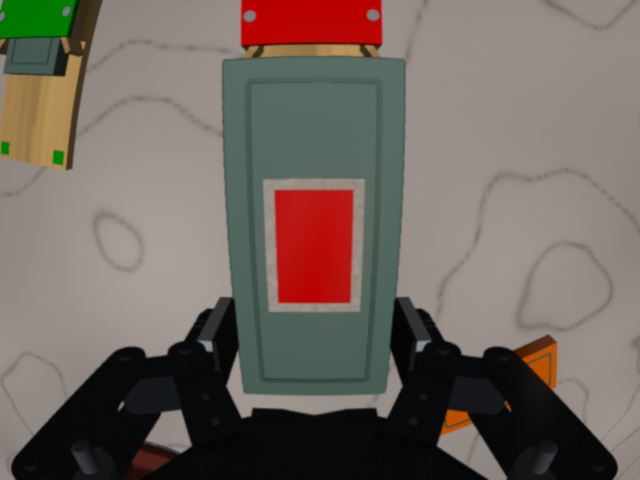

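The wrist view shows the red-tag front held level in front of the red rack, whose cover edge is at row 46. It is about 2 mm right of the axis and its yaw already matches.

>>> apply_moves(
  commands="0.5 0.1 -0.2 2.5 0; 0.5 0.3 -0.2 5 0; 0.5 0.4 -0.2 7.5 0; 0.5 0.4 -0.2 9.5 0;0.5 0.4 -0.2 10.8 0;0.5 0.4 -0.2 11.3 0;0.5 0.4 -0.2 11.5 0;0.5 0.4 -0.2 11.5 0",
)

```text
time: 21.58
position: [0.4013, -0.1376, 0.0234]
orientation: [-0.0, 0.996, 0.088, -0.0]
force: [0.4, -0.5, -1.4]
opening: 0.063
grip_force: 55.3
```

```bash
python3 - <<'E'
from h import *
s,im=shot("w9")
zp=s["position"][2]-.006+.018
for b in blobs(im,(55,25,40),(90,130,190),2000): r=rect(wrist_plane(b,zp,s)); print(r.round(1), "rack y", -120-(528.5-r[0])*.1745)
m,y=(528.5,-120),9.9
plan([rack(m,y,-129,0,17.5,9.9)])
E
```

```text
[ 401.9879 -138.1014   24.1772   10.0989] 21.5833 [ 0.4236 -0.4621 -1.3783]
[ 433.2 -133.6  137.9   64.1   10.1] rack y -136.62271726989746
[ 401.4209 -142.1789   17.5       9.9   ] -> tx -0.13 ty 0.39 tz 0.67 spin 0.003
```

>>> apply_moves(
  commands="0.5 0 0.1 0.2 0; 0.5 0 0.2 0.4 0; 0.5 0 0.25 0.5 0; 0.5 0 0.25 0.6 0.003; 0.5 0 0.25 0.6 0.003; 0.5 0 0.25 0.6 0.003;0.5 0 0.25 0.6 0.003",
)

```text
time: 22.22
position: [0.4021, -0.1408, 0.0179]
orientation: [0.0, 0.996, 0.086, 0.0]
force: [0.8, 0.5, -0.5]
opening: 0.0632
grip_force: 55.3
```

```bash
python3 - <<'E'
from h import *
s,im=shot("w10")
zp=s["position"][2]-.006+.018
for b in blobs(im,(55,25,40),(90,130,190),2000): r=rect(wrist_plane(b,zp,s)); print(r.round(1), "rack y", -120-(528.5-r[0])*.1745)
for b in blobs(im,(0,170,60),(6,255,255),100): print(b.mean(0).round(),rect(wrist_plane(b,.037,s)).round(1))
E
```

```text
[ 402.066  -140.7954   17.8483    9.8939] 22.2167 [ 0.8196  0.5189 -0.4836]
[ 434.  -136.7  137.9   64.5    9.9] rack y -136.48573413085938
[223. 242.] [ 433.1 -104.4    9.6    3.6   10. ]
[406. 240.] [ 444.7 -168.     9.2    4.5   10.2]
[314. 245.] [ 436.2 -136.5   41.3   26.2    9.9]
```

View pics/w10.png

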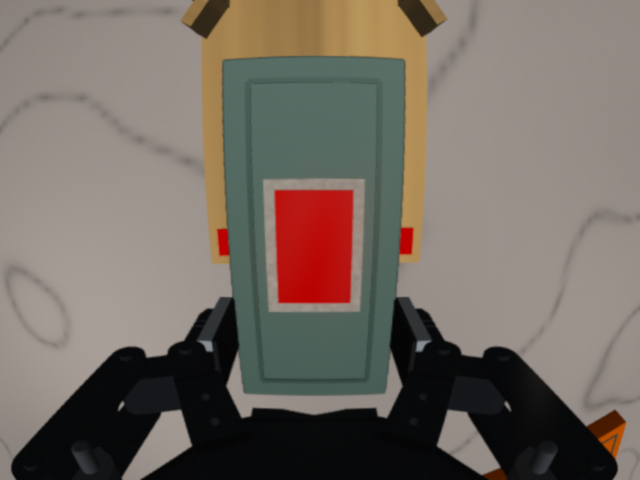

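The front sits centred on the red rack's apron: panel columns 222–406, apron columns 205–427, with the cheeks at (205,15) and (422,15). I'll slide it in.

>>> apply_moves(
  commands="0.5 0.6 0 0 0; 0.5 1.2 0 0 0; 0.5 1.8 0 0 0; 0.5 2.4 0 0 0; 0.5 3 0 0 0; 0.5 3.6 0 0 0; 0.5 4.2 0 0 0; 0.5 4.8 0 0 0",
)

```text
time: 22.93
position: [0.45, -0.1324, 0.0177]
orientation: [0.0, 0.996, 0.086, -0.0]
force: [0.3, -0.2, 0.1]
opening: 0.0633
grip_force: 55.4
```

>>> apply_moves(
  commands="0.5 0.4 0 0 0; 0.5 0.8 0 0 0; 0.5 1.2 0 0 0; 0.5 1.6 0 0 0; 0.5 2 0 0 0; 0.5 2.4 0 0 0",
)

```text
time: 23.43
position: [0.4733, -0.1283, 0.0178]
orientation: [-0.0, 0.996, 0.086, -0.0]
force: [-0.1, -1.0, -0.9]
opening: 0.0632
grip_force: 55.4
```

>>> apply_moves(
  commands="0.5 0.5 0 0 0; 0.5 1 0 0 0; 0.5 1.5 0 0 0; 0.5 2 0 0 0; 0.5 2.5 0 0 0; 0.5 2.5 0 0 0",
)

```text
time: 23.93
position: [0.499, -0.1242, 0.0181]
orientation: [0.0, 0.996, 0.086, 0.001]
force: [-0.1, -1.2, -0.5]
opening: 0.0629
grip_force: 55.3
```

>>> apply_moves(
  commands="0.5 0 0 0.08 0; 0.5 0 0 0.08 0; 0.3 0 0 0.08 0; 0 0 0 0.08 0; 0 0 0 0.08 0; 0 0 0 0.08 0; 0 0 0 -0.5 0; 0 0 0 -2 0",
)

```text
time: 24.6
position: [0.4956, -0.1234, 0.0364]
orientation: [-0.001, 0.996, 0.086, -0.002]
force: [0.3, 0.0, 1.1]
opening: 0.0853
grip_force: 0.0
```

>>> apply_moves(
  commands="0 0 0 -2 0; 0 -1 0 -4 0; 1 -4 0 -4 0; 1 -7.5 0 -4 0; 1 -7.5 0 -2 0; 1 -7.5 0 0 0; 1 -7.5 0 1 0; 1 -7.5 0 1.4 0",
)

```text
time: 25.27
position: [0.4225, -0.1365, 0.0226]
orientation: [-0.001, 0.996, 0.086, -0.001]
force: [-0.7, 0.8, 0.0]
opening: 0.0123
grip_force: 0.0
```

```bash
python3 - <<'E'
from h import *
rear("w11")
plan([rack((528.5,-120),9.9,-108,0,16.5,9.9)])
E
```

```text
[ 422.7666 -136.5033   22.5965    9.901 ] 25.2667 [-0.6781  0.7538  0.0149]
[315. 134.] [ 495.2 -126.    69.9   63.7   10.1]
[ 422.1082 -138.5683   16.5       9.9   ] -> tx -0.10 ty 0.19 tz 0.61 spin 0.000
```

>>> apply_moves(
  commands="1 0 0.1 0.3 0; 1 0.6 0.2 0.6 0; 1 1.2 0.2 0.6 0; 1 1.8 0.2 0.6 0; 1 2.2 0.2 0.6 0; 1 2.6 0.2 0.6 0; 1 3 0.2 0.6 0; 1 3.4 0.2 0.6 0",
)

```text
time: 25.98
position: [0.4578, -0.133, 0.0179]
orientation: [-0.0, 0.996, 0.086, -0.0]
force: [-1.3, -0.1, 0.9]
opening: -0.0001
grip_force: 0.5
```

>>> apply_moves(
  commands="1 0.3 0 0 0; 1 0.6 0 0 0; 1 0.9 0 0 0; 1 1.2 0 0 0; 1 1.5 0 0 0; 1 1.5 0 0 0;1 1.5 0 0 0",
)

```text
time: 26.57
position: [0.4728, -0.1306, 0.0179]
orientation: [0.0, 0.996, 0.086, 0.0]
force: [0.3, 0.0, -0.4]
opening: 0.0003
grip_force: 0.0
```

>>> apply_moves(
  commands="1 0.1 0 0 0; 1 0.2 0 0 0; 1 0.3 0 0 0; 1 0.4 0 0 0; 1 0.4 0 0 0;1 0.4 0 0 0",
)

```text
time: 27.07
position: [0.4765, -0.1299, 0.0178]
orientation: [0.0, 0.996, 0.086, 0.0]
force: [-0.1, 0.1, 0.1]
opening: 0.0
grip_force: 0.1
```

>>> apply_moves(
  commands="1 0.1 0 0 0; 1 0.2 0 0 0; 1 0.3 0 0 0; 1 0.3 0 0 0; 1 0.3 0 0 0",
)

```text
time: 27.48
position: [0.4795, -0.1293, 0.0179]
orientation: [0.0, 0.996, 0.086, 0.0]
force: [-1.2, -0.2, -0.3]
opening: -0.0002
grip_force: 0.0
```

>>> apply_moves(
  commands="1 0.1 0 0 0; 1 0.2 0 0 0; 1 0.3 0 0 0; 1 0.3 0 0 0; 1 0.3 0 0 0",
)

```text
time: 27.9
position: [0.4825, -0.1288, 0.0179]
orientation: [0.0, 0.996, 0.086, 0.0]
force: [1.0, -0.2, 0.2]
opening: 0.0
grip_force: 0.0
```

>>> apply_moves(
  commands="1 0.1 0 0 0; 1 0.2 0 0 0; 1 0.3 0 0 0; 1 0.3 0 0 0; 1 0.3 0 0 0",
)

```text
time: 28.32
position: [0.4854, -0.1283, 0.0178]
orientation: [0.0, 0.996, 0.086, 0.0]
force: [-0.4, 0.4, 0.3]
opening: 0.0001
grip_force: 0.0
```

>>> apply_moves(
  commands="1 0.1 0 0 0; 1 0.2 0 0 0; 1 0.3 0 0 0; 1 0.3 0 0 0; 1 0.3 0 0 0",
)

```text
time: 28.73
position: [0.4884, -0.1278, 0.0179]
orientation: [0.0, 0.996, 0.086, 0.0]
force: [1.8, 1.1, -0.2]
opening: -0.0001
grip_force: 0.0
```

>>> apply_moves(
  commands="1 0.1 0 0 0; 1 0.2 0 0 0; 1 0.3 0 0 0; 1 0.3 0 0 0; 1 0.3 0 0 0",
)

```text
time: 29.15
position: [0.4913, -0.1273, 0.0178]
orientation: [0.0, 0.996, 0.086, 0.0]
force: [-0.1, -0.5, 0.5]
opening: 0.0001
grip_force: 0.0
```

>>> apply_moves(
  commands="1 0.1 0 0 0; 1 0.2 0 0 0; 1 0.3 0 0 0; 1 0.3 0 0 0; 1 0.3 0 0 0",
)

```text
time: 29.57
position: [0.4943, -0.1268, 0.0178]
orientation: [0.0, 0.996, 0.086, 0.0]
force: [0.4, -0.2, 0.1]
opening: 0.0002
grip_force: 0.0
```

>>> apply_moves(
  commands="1 0.1 0 0 0; 1 0.2 0 0 0; 1 0.3 0 0 0; 1 0.3 0 0 0; 1 0.3 0 0 0",
)

```text
time: 29.98
position: [0.4968, -0.1263, 0.0178]
orientation: [0.0, 0.996, 0.086, -0.0]
force: [-1.2, -0.7, 1.3]
opening: -0.0004
grip_force: 0.9
```

>>> apply_moves(
  commands="1 0.1 0 0 0; 1 0.2 0 0 0; 1 0.3 0 0 0; 1 0.3 0 0 0; 1 0.3 0 0 0",
)

```text
time: 30.4
position: [0.4983, -0.1258, 0.0176]
orientation: [-0.0, 0.996, 0.087, -0.002]
force: [-5.7, -1.5, 3.3]
opening: 0.0003
grip_force: 3.0
```

>>> apply_moves(
  commands="1 0.1 0 0 0; 1 0.2 0 0 0; 1 0.3 0 0 0; 1 0.3 0 0 0; 1 0.3 0 0 0",
)

```text
time: 30.82
position: [0.5005, -0.1253, 0.0175]
orientation: [-0.0, 0.996, 0.087, -0.003]
force: [-7.1, -1.6, 4.7]
opening: 0.0003
grip_force: 3.8
```

>>> apply_moves(
  commands="1 0.1 0 0 0; 1 0.2 0 0 0; 1 0.3 0 0 0; 1 0.3 0 0 0; 1 0.3 0 0 0",
)

```text
time: 31.23
position: [0.5026, -0.1249, 0.0173]
orientation: [-0.0, 0.996, 0.087, -0.004]
force: [-8.6, -2.5, 6.0]
opening: -0.0001
grip_force: 4.7
```

>>> apply_moves(
  commands="1 0.1 0 0 0; 1 0.2 0 0 0; 1 0.3 0 0 0; 1 0.4 0 0 0; 1 0.4 0 0 0; 1 0.4 0 0 0",
)

```text
time: 31.73
position: [0.5055, -0.1243, 0.0173]
orientation: [-0.001, 0.996, 0.087, -0.005]
force: [-11.6, -3.0, 9.9]
opening: -0.0002
grip_force: 6.1
```

```bash
python3 -c "
from h import *
rear('w12')"
```

```text
[ 505.4675 -124.2863   17.2516    9.984 ] 31.7333 [-11.5752  -3.011    9.8524]
[312. 289.] [ 521.  -121.1   63.3    7.8  -79.7]
```

>>> apply_moves(
  commands="1 -0.1 0 0 0; 1 -0.4 0 0 0; 1 -1 0 0 0; 1 -2 0 0 0; 1 -3.5 0 -1 0; 1 -5 0 -2 0; 1 -6 0 -2.5 0; 1 -6 0 -2.5 0",
)

```text
time: 32.45
position: [0.4495, -0.1345, 0.0435]
orientation: [0.0, 0.996, 0.086, 0.0]
force: [0.6, -0.3, -0.1]
opening: 0.0
grip_force: 0.0
```

```bash
python3 -c "
from h import *
rear('w13')"
```

```text
[ 450.4333 -134.4986   43.2646    9.8418] 32.45 [ 0.5526 -0.2979 -0.0721]
[310. 134.] [ 521.9 -121.7   63.7   14.4  -79.5]
```

>>> apply_moves(
  commands="1 -1 0 -3 0; 1 -2 0 -6 0; 1 -3 0 -9 0; 1 -4 0 -12 0; 1 -4 0 -12 0; 1 -4 0 -12 0",
)

```text
time: 33.0
position: [0.4133, -0.1421, 0.165]
orientation: [0.002, 0.996, 0.086, 0.003]
force: [0.6, 1.3, -0.6]
opening: -0.0002
grip_force: 0.0
```

```bash
python3 - <<'E'
from h import *
s,im=shot("w14")
for b in blobs(im,(55,25,40),(90,130,190),300): print(b.mean(0).round(),rect(wrist_plane(b,.028,s)).round(1))
E
```

```text
[ 412.0423 -141.3454  163.1544    9.8916] 33.0 [ 0.6159  1.2794 -0.5613]
[309.  85.] [ 521.6 -121.7   63.6   15.6  -79.6]
[49. 77.] [513.5 113.3  65.   30.2  87.1]
```

View pics/w14.png

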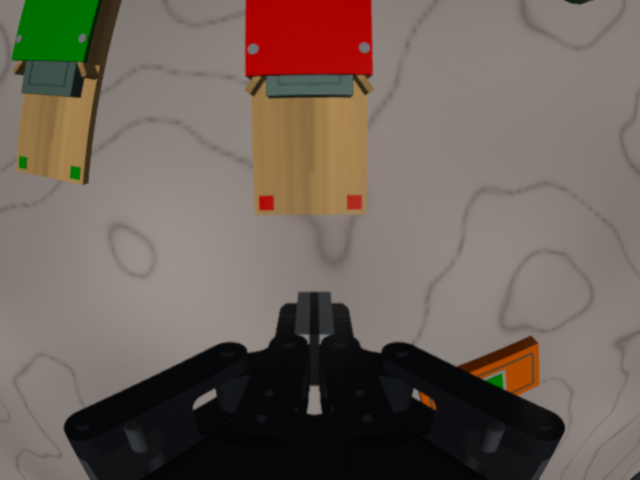

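Both fronts are seated square in their slots: red rack at (309,85), green rack at (49,77). The gripper is clear of everything, so I'm handing in.

```bash
python3 -c "
from plant import workorder
print(workorder.job_done())"
```

```text
the job is handed in; nothing more can be done
None
```

The green-tag front went into the green rack first, then the red-tag front into the red rack, both flat and tag up; each stop was pushed in an estimated 8–9 mm (judged from force and arm position), the gripper is clear, and the job was handed in at about 33 s with no verdict returned.

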